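# Peel the top tray off a tacky stack and hold it out for the smith

## Robot

A 7-joint arm with a two-finger parallel gripper is mounted at the origin on the work surface. World frame = base frame: x ahead of the robot, y to its left, z up, the work surface at z = 0. Lengths are in m, angles in rad, forces in N, time in s.
With the tool pointing down it reaches from about 0.4 to 0.875 m from the base axis. Payload 19.3 kg.
Tool frame: the origin (TCP) lies between the finger pads, 19 mm behind the fingertips; this is the grasp point; x points along the fingers, y is the direction in which the jaws open and shut, and the axes are right-handed (so a half turn about x gives the same grasp; the last joint's range is limited). The gripper opens to 85 mm and grips with 20 to 120 N. Pads are 22 mm wide; open, the fingers measure 114 mm over their backs; the gripper's body (76 mm by 85 mm) begins 54 mm behind the grasp point. The pads swing forward as they close: fully open they stand 13 mm farther back than shut.
Start: joints at [1.115, 0.521, -0.036, 1.599, 0.021, 1.021, -0.113], TCP at [0.235, -0.579, 0.25] pointing down, gripper open.
Joint ranges: [-2.91, 2.91], [-0.3, 2.13], [-1.5, 1.42], [0.17, 2.43], [-1.26, 4.41], [0.16, 1.93], [-2.52, 2.52]. Speed limits (rad/s): [1.89, 1.89, 2.39, 2.39, 3.01, 3.01, 3.01].

## Interface

Orientations are given as [roll, pitch, yaw] about the fixed x, y, z axes, in that order (R = Rz(yaw) Ry(pitch) Rx(roll)).
In Python, from workcell import bot gives the robot as it stands. The module is installed in compiled form; this text tells all that it offers.
- The arm moves only by the tool servo_tool, never from a script. Its argument "targets" is a list of rows, each an object of numbers: "x", "y", "z": the shift along the tool's x, y, z as a fraction of full scale; "wx", "wy", "wz": the turn, a rotation vector about the tool's x, y, z as a fraction of full scale. A call has 1 to 12 rows; each row is the pose to reach, as a shift and turn from the pose measured when the call began, along the tool's axes at that moment, turning the shorter way round; what a row does not reach only later rows make up. Full scale, the value 1, is 40 cm for a shift and 360 degrees for a turn. A row lasts 1/8 s, in which the tool goes at most 62.5 mm and 10.7 degrees, less where a joint would pass 70% of its speed; a pose out of reach is approached as far as the arm can. A call with a number of a shift or a turn outside -1 to 1 is refused whole. A call with a gripper value outside its range is refused whole. "grip" is the gripper command: -1 is shut, 1 is fully open, values between are in proportion, set as the call begins (left out, the last holds). The fingers move at their own pace and stop on an object; "squeeze" is the grip in N (left out, the last holds). Time passes only in rows, so rows that repeat a pose let the fingers close. It gives the time, the measured TCP pose, the force and the opening at its end, in the units of the state.
- bot.observe(): the state, without advancing time (a new reading comes with each control period).
- bot.grab_frame(name): name is "scene" or "side" or "wrist"; returns (picture, depth): 400x640x3 uint8, red, green, blue; 400x640 float32, m along the optical axis (not along the pixel's ray), 0 where there is no reading.
- bot.get_calibration(name): a dict with "intrinsics" (3x3 intrinsics, pixels), "k1" (the pictures are not rectified: a ray, as slopes to the right and down, at radius r is drawn at 1 + k1 r^2 times it, then the intrinsics apply), "R" (3x3) and "t" (3): a world point X has camera coordinates R X + t. Camera axes: x right, y down, z forward; pixel columns grow to the right and rows downward; lengths in m; the calibration is good to about 2 mm. A picture is of the moment at which its call begins: read the wrist's pose just before it. get_calibration takes no time and is no camera call; for the wrist camera it gives the pose at the moment of the call.
- bot.job_done(): hands the job in, once; it reports no verdict.
Trained networks look in the newest picture that a camera, given by its name, has taken for a name from the list of things; names that differ only in an ending like _2 or _b are one class to them, and where a whole thing is asked for, a point or a joint stands for the part that bears it (a point fixed in the world has none). Each returns a list of dicts, best first, with "confidence" (0 to 1); they miss things now and then, are a little off and sometimes report something else, mostly with a low value. They report only what shows in the picture. A call takes as long as a camera call.
- bot.trace(camera, target): "mask" (400x640 bool, what is visible of it) and "pixel" ([column, row] in pixels, amid what is visible of it).
The state is a dict: "clock": time; "qpos": joint angles; "qd": joint speeds; "joint_efforts": joint torques, N m; "position": TCP position; "tool_rot": TCP orientation; "force": force on the tool from outside, world axes, zero at the start; "moment": the same for the moment, N m; "grip_width": finger opening in m.
Only numpy, scipy, OpenCV 4.12 (cv2) and the standard library are available. Lean on these libraries where they do the work, as an engineer would, in place of code of your own. Each camera call takes 0.05 s, during which the arm holds its last target. There are 200 camera calls.

## Task

The aluminium trays have stuck together: lift the top tray by the red tab at its corner so that this corner comes up while the opposite corner still sits in the stack, then peel the tray right off, leaving the rest of the stack and everything else on the bench where it stands. Carry the tray to the round blue hand-over plate and finish while still holding it there by its tab: level, centred over the plate, its underside about 15 cm above the bench and nothing but the gripper carrying it.

Things in the scene. Friction and masses are not known exactly. Their poses are not given: they have to be found in the camera images.
- top_tray: Top tray of the stack, pressed aluminium, 0.18 kg, open on top: mouth 160 mm (its x) by 120 mm (its y), flared walls 2 mm thick, 46 mm high in all with a foot 116 by 76 mm, 10 mm deep. Origin: centre of the foot's underside, z up. A red tab stands at its (+x, -y) corner. At the start its underside is 62 mm above the bench, 28 mm down inside the stack, with about 5 mm play between the walls.
- tab_grip (a point): Where to grip the red tab, tool pointing down: (89.6, -67.2, 71) mm in the tray's frame, 112 mm from its centre; axes as the tray's. The upright tab, 10 mm thick and 30 mm long, runs along the tray's diagonal, direction (0.8, -0.6, 0) in the tray's frame. This point is on its mid-plane, 13 mm below its top; beside it is free down to the tray's rim, 25 mm below.
- tab_corner (a point): Corner of the foot's underside nearest the red tab, (58, -38, 0) mm in the tray's frame; lifted first. Four tacky rubber bumpers grip the foot's long sides near its corners, each holding back about 5 N until that part of the foot has risen about 6 mm.
- far_corner (a point): Corner of the foot's underside diagonally across from the red tab, (-58, 38, 0) mm in the tray's frame, 139 mm from tab_corner: it must still sit in the stack while the tab corner comes up, so the tray turns about it.
- stack: The rest of the stack, one piece of 2.4 kg, loose on the bench: three more such trays on a dark steel base plate 200 by 160 by 8 mm, top rim 90 mm above the bench. Origin: centre of the base plate's underside, z up, axes parallel to the top tray's at the start. A blue tab, top 118 mm above the bench, stands 106 to 132 mm from the centre at the corner across from the red one: not to be used.
- plate: Hand-over plate: flat round blue disc with a white ring, 140 mm across, 6 mm thick, fixed on the bench. Origin: centre of its underside, at bench height.
- hammer: Hammer lying at the far side, wooden handle; bystander. Origin on its underside.
- mug: Blue mug, 90 mm high, 80 mm across; bystander. Origin under its centre.
- can: Red can, 100 mm high, 72 mm across; bystander. Origin under its centre.
- oil_bottle: White bottle with a yellow band and red cap, 170 mm high, 60 mm across; bystander. Origin under its centre.
- chisel: Cold chisel lying flat, 145 mm long, 16 mm thick, along its x; bystander. Origin on its underside.
- tongs: Smith's tongs lying flat, 290 mm long, 18 mm high, along its x; bystander. Origin on its underside.
- rivet_tin: Small open green tin, 100 by 80 by 35 mm, with rivets; bystander. Origin under its centre.

How it is judged:
On the way, in this order (a step that is already met when the one before it is completed fails the run):
1. the gripper, at the red tab (TCP within 45 mm of tab_grip), has raised the tab corner at least 10 mm while the opposite corner still sits in the stack (within 5 mm of its seat) (z of tab_corner in the frame of stack above 0.072 m and z of far_corner in the frame of stack below 0.067 m and contact force between the fingers and top_tray above 0.5 N and distance between the grasp point and tab_grip below 0.045 m), for 0.1 s.
2. the tray is right off, both corners at least 40 mm above their seats, held by the fingers (z of each of tab_corner, far_corner in the frame of stack above 0.102 m and contact force between the fingers and top_tray above 0.5 N), for 0.2 s.
At the end, for the whole second after the job is handed in: Held still by the red tab (TCP within 45 mm of tab_grip), off stack and bench: tray centre within 40 mm sideways of the plate's, underside 100 to 200 mm above the bench, tilt under 0.22 rad, mouth up; rest of the stack flat and, like every bystander, within 30 mm of its start (horizontal distance between top_tray and plate below 0.04 m and height (world z) of top_tray between 0.1 and 0.2 m and angle between top_tray's own z axis and vertical below 0.22 rad and linear speed of top_tray below 0.05 m/s and contact force between the fingers and top_tray above 1 N and distance between the grasp point and tab_grip below 0.045 m and contact force between top_tray and stack below 0.2 N and distance of each of stack, hammer, mug, can, oil_bottle, chisel, tongs, rivet_tin from where it was at the start of the episode below 0.03 m and angle between stack's own z axis and vertical below 0.05 rad); the arm keeps its last pose, push and grip.
It fails at once if the rest of the stack is lifted or dragged: more than 12 mm up, or more than 30 mm from its start (height (world z) of stack above 0.012 m or distance of stack from where it was at the start of the episode above 0.03 m).
It fails at once if the tray is dropped onto the bench (its centre under 35 mm) (height (world z) of top_tray below 0.035 m).
It fails at once if a bystander is knocked more than 30 mm from its place (distance of any of hammer, mug, can, oil_bottle, chisel, tongs, rivet_tin from where it was at the start of the episode above 0.03 m).
It also fails if it takes over 42 s, if anything falls off the work surface, if the arm or the gripper's body presses on something with over 40 N, if the wrist force passes 120 N, or if a joint passes its speed limit or range.

## Working session

There is one attempt and no reset: what is moved stays moved. The work goes in short steps, Python scripts to look and compute and a tool call to move; the robot and the scene stay as the last step left them, time stands still between calls to the robot, and variables do not carry over. Pictures are saved under pics/ and viewed, on a budget of 10 in all, crops included, one or two more only if the job needs it, and the job is handed in when it is done.

Besides the shell and the picture viewer there is one more tool, called in YAML: its name, and indented under it one key for each argument. servo_tool: Moves the arm, as the interface text tells. Shift numbers are shares of 40 cm and turn numbers shares of 360 degrees, none past 1 either way. Its arguments: {"type":"object","properties":{"targets":{"type":"array"},"grip":{"type":"number"},"squeeze":{"type":"number"}},"required":["targets"]}

```bash
mkdir -p pics
cat > h.py <<'E'
import numpy as np, cv2
from workcell import bot
from scipy.spatial.transform import Rotation as Rn
def world(cal,uv,d):
    K=np.array(cal["intrinsics"],float);k=cal["k1"]
    uv=np.asarray(uv,float).reshape(-1,2)
    s=cv2.undistortPoints(uv.reshape(-1,1,2),K,np.array([k,0,0,0.])).reshape(-1,2)
    c=np.c_[s,np.ones(len(s))]*np.asarray(d).reshape(-1,1)
    return (c-np.array(cal["t"]))@np.array(cal["R"])
def cloud(cal,mask,depth):
    m=mask&(depth>0); v,u=np.nonzero(m)
    return world(cal,np.c_[u,v],depth[v,u])
def save(n,im): cv2.imwrite("pics/"+n,im[:,:,::-1])
E
python3 - <<'E'
from h import *
s=bot.observe(); print({k:np.round(v,3) for k,v in s.items()})
for c in ["scene","side"]:
    im,d=bot.grab_frame(c); cal=bot.get_calibration(c); save(c+"0.png",im); np.savez(c+"0.npz",im=im,d=d)
    print(c,np.round(-np.array(cal["R"]).T@cal["t"],3),cal["k1"])
    for n in ["top_tray","tab_grip","stack","plate","hammer","mug","can","oil_bottle","chisel","tongs","rivet_tin"]:
        for r in bot.trace(c,n)[:1]:
            P=cloud(cal,r["mask"],d)
            print(n,round(r["confidence"],2),np.round(r["pixel"]),len(P), np.round(np.percentile(P,[2,50,98],axis=0),3).tolist() if len(P) else "")
print(bot.observe()["clock"])
E
```

```text
{'clock': np.float64(0.0), 'qpos': array([ 1.115,  0.522, -0.036,  1.6  ,  0.021,  1.021, -0.113]), 'qd': array([-0.001,  0.001, -0.   , -0.001, -0.002,  0.002,  0.   ]), 'joint_efforts': array([-1.0000e-03, -9.2711e+01,  1.9800e+00, -3.6993e+01,  1.8000e-02,
        8.0000e-03,  0.0000e+00]), 'position': array([ 0.235, -0.579,  0.249]), 'tool_rot': array([-1.515,  1.57 ,  2.013]), 'force': array([-0.301, -0.618,  0.075]), 'moment': array([-0.008, -0.025,  0.026]), 'grip_width': np.float64(0.085)}
scene [1.167 0.216 1.101] 0.018621901339636007
top_tray 0.57 [246. 165.] 1722 [[0.475, -0.322, 0.071], [0.55, -0.255, 0.079], [0.642, -0.179, 0.14]]
tab_grip 0.59 [243. 166.] 1682 [[0.477, -0.318, 0.071], [0.55, -0.254, 0.079], [0.641, -0.179, 0.133]]
stack 0.78 [256. 189.] 1552 [[0.475, -0.321, 0.004], [0.612, -0.194, 0.011], [0.656, -0.152, 0.098]]
plate 0.93 [381. 206.] 1331 [[0.461, 0.159, 0.002], [0.528, 0.222, 0.007], [0.589, 0.284, 0.012]]
hammer 0.97 [281. 250.] 892 [[0.666, -0.095, 0.009], [0.769, -0.04, 0.025], [0.907, 0.033, 0.03]]
mug 0.63 [209. 212.] 849 [[0.693, -0.326, 0.005]
[... 885 characters left out ...]
]
plate 0.58 [273. 287.] 1746 [[0.457, 0.161, 0.001], [0.519, 0.227, 0.006], [0.586, 0.288, 0.009]]
hammer 0.62 [270. 205.] 645 [[0.658, -0.098, -0.002], [0.733, -0.03, 0.021], [0.902, 0.038, 0.027]]
can 0.16 [346. 171.] 1305 [[0.476, -0.314, 0.07], [0.57, -0.263, 0.089], [0.638, -0.171, 0.129]]
oil_bottle 0.89 [199. 371.] 1404 [[0.435, 0.473, -0.002], [0.453, 0.536, 0.107], [0.523, 0.558, 0.171]]
chisel 0.61 [327. 289.] 318 [[0.371, 0.078, -0.002], [0.387, 0.147, 0.012], [0.405, 0.212, 0.016]]
tongs 0.89 [174. 333.] 1170 [[0.556, 0.326, -0.0], [0.614, 0.481, 0.01], [0.647, 0.597, 0.018]]
rivet_tin 0.66 [418. 166.] 495 [[0.378, -0.569, -0.0], [0.43, -0.534, 0.016], [0.48, -0.468, 0.036]]
1.2
```

View pics/scene0.png

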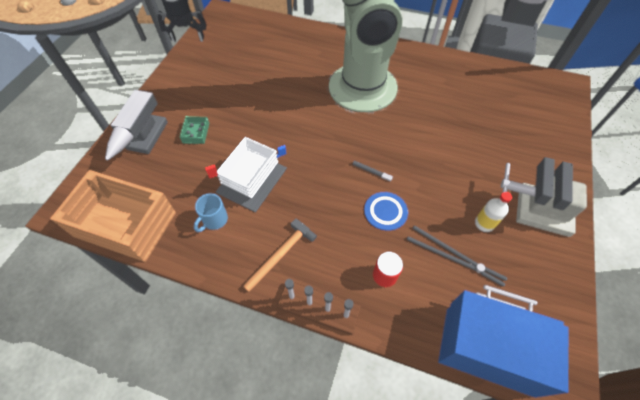

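View pics/side0.png

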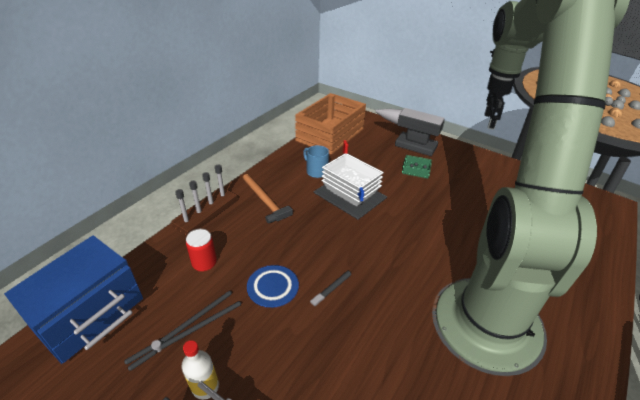

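Run:
```python
from h import *
for c in ["scene","side"]:
    z=np.load(c+"0.npz");im,d=z["im"],z["d"];cal=bot.get_calibration(c)
    r,g,b=[im[:,:,i].astype(int) for i in range(3)]
    for n,m in [("red",(r>110)&(g<70)&(b<70)),("blue",(b>90)&(r<80)&(b>g+40)),("white",(r>150)&(g>150)&(b>150)&(abs(r-b)<30))]:
        m=m&(d>0);v,u=np.nonzero(m);P=world(cal,np.c_[u,v],d[v,u])
        k=(P[:,0]>.42)&(P[:,0]<.70)&(P[:,1]>-.40)&(P[:,1]<-.12)&(P[:,2]>.06)&(P[:,2]<.16)
        if n!="white":k&=(P[:,0]<.69)
        Q=P[k]; 
        if len(Q)==0: print(c,n,0);continue
        if n=="white":
            Q=Q[Q[:,2]>.09]
            print(c,n,len(Q),cv2.minAreaRect((Q[:,:2]*1000).astype(np.float32)),np.round(np.percentile(Q,[2,50,98],axis=0),3).tolist())
        else: print(c,n,len(Q),np.round(np.percentile(Q,[2,50,98],axis=0),3).tolist(), "uv",u[k].mean(),v[k].mean())
```

```text
scene red 78 [[0.628, -0.326, 0.102], [0.638, -0.316, 0.125], [0.647, -0.306, 0.145]] uv 211.44871794871796 171.93589743589743
scene blue 49 [[0.47, -0.162, 0.084], [0.478, -0.152, 0.103], [0.486, -0.143, 0.117]] uv 281.1020408163265 151.20408163265307
scene white 641 ((556.4392700195312, -237.84957885742188), (124.60800170898438, 163.05906677246094), 80.7680892944336) [[0.473, -0.305, 0.09], [0.536, -0.26, 0.103], [0.641, -0.17, 0.113]]
side red 44 [[0.62, -0.323, 0.11], [0.627, -0.308, 0.137], [0.641, -0.304, 0.146]] uv 344.90909090909093 146.11363636363637
side blue 50 [[0.461, -0.154, 0.082], [0.467, -0.142, 0.105], [0.483, -0.137, 0.12]] uv 360.92 193.92
side white 554 ((555.1748046875, -234.27374267578125), (127.25210571289062, 164.96575927734375), 80.7776107788086) [[0.471, -0.302, 0.09], [0.565, -0.264, 0.101], [0.637, -0.167, 0.111]]
```

```bash
cat >> h.py <<'E'
def pose(): 
    s=bot.observe(); return np.array(s["position"]),Rn.from_euler("xyz",s["tool_rot"])
def rel(p,R,s=None):
    """target pose -> shift/turn fractions from present"""
    p0,R0=pose(); v=(R0.inv()).apply(np.array(p)-p0)/.4; w=(R0.inv()*R).as_rotvec()/(2*np.pi)
    return np.round(v,4),np.round(w,4)
def down(a):  # x down, jaws (y) at world angle a (deg)
    a=np.radians(a);x=np.array([0,0,-1.]);y=np.array([np.cos(a),np.sin(a),0]);return Rn.from_matrix(np.c_[x,y,np.cross(x,y)])
E
python3 - <<'E'
from h import *
p,R=pose();print(np.round(R.as_matrix(),3))
c=bot.get_calibration("wrist");Rc=np.array(c["R"]);print("cam in tool",np.round(R.inv().apply(-Rc.T@c["t"]-p),3),"axis in tool",np.round(R.inv().apply(Rc[2]),3))
for a in(44,-136):
    print(a,rel([.60,-.285,.30],down(a)))
E
```

```text
[[-0.     0.376 -0.927]
 [ 0.    -0.927 -0.376]
 [-1.    -0.     0.   ]]
cam in tool [-0.123  0.    -0.078] axis in tool [ 0.951 -0.     0.308]
44 (array([-0.125 , -0.338 , -1.1217]), array([-0.3108, -0.    ,  0.    ]))
-136 (array([-0.125 , -0.338 , -1.1217]), array([0.1892, 0.    , 0.    ]))
```

servo_tool:
  targets:
    - {"x": -0.06, "y": -0.1, "z": -0.33, "wx": -0.1}
    - {"x": -0.1, "y": -0.2, "z": -0.66, "wx": -0.18}
    - {"x": -0.125, "y": -0.3, "z": -0.98, "wx": -0.28}
    - {"x": -0.125, "y": -0.3, "z": -0.98, "wx": -0.31}
    - {"x": -0.125, "y": -0.3, "z": -0.98, "wx": -0.31}
    - {"x": -0.125, "y": -0.3, "z": -0.98, "wx": -0.31}
    - {"x": -0.125, "y": -0.3, "z": -0.98, "wx": -0.31}
    - {"x": -0.125, "y": -0.3, "z": -0.98, "wx": -0.31}
    - {"x": -0.125, "y": -0.3, "z": -0.98, "wx": -0.31}
    - {"x": -0.125, "y": -0.3, "z": -0.98, "wx": -0.31}
    - {"x": -0.125, "y": -0.3, "z": -0.98, "wx": -0.31}
    - {"x": -0.125, "y": -0.3, "z": -0.98, "wx": -0.31}

```text
$.targets[0]: bad value
```

```bash
cat > look.py <<'E'
from h import *
import sys
n=sys.argv[1]
s=bot.observe();print(round(float(s["clock"]),2),np.round(s["position"],3),np.round(s["qpos"],2))
cal=bot.get_calibration("wrist");im,d=bot.grab_frame("wrist");save(n+".png",im);np.savez(n+".npz",im=im,d=d)
print("cam",np.round(-np.array(cal["R"]).T@cal["t"],3))
r,g,b=[im[:,:,i].astype(int) for i in range(3)]
v,u=np.nonzero(d>0);P=world(cal,np.c_[u,v],d[v,u]);r,g,b=r[v,u],g[v,u],b[v,u]
box=(P[:,0]>.42)&(P[:,0]<.69)&(P[:,1]>-.37)&(P[:,1]<-.12)
m=box&(r>110)&(g<70)&(b<70)&(P[:,2]>.08);Q=P[m]
print("red",len(Q),np.round(np.percentile(Q,[1,50,99],axis=0),4).tolist())
T=Q[Q[:,2]>np.percentile(Q[:,2],99)-.004];print("tabtop",len(T),cv2.minAreaRect((T[:,:2]*1000).astype(np.float32)),T.mean(0), "uv", u[m].mean(),v[m].mean())
W=P[box&(P[:,2]>.100)&(P[:,2]<.113)&(np.minimum(np.minimum(r,g),b)>110)]
if len(W)>5: print("rim",len(W),cv2.minAreaRect((W[:,:2]*1000).astype(np.float32)),np.round(np.median(W[:,2]),4))
E
python3 look.py w1
```

```text
1.2 [ 0.235 -0.579  0.25 ] [ 1.11  0.52 -0.04  1.6   0.02  1.02 -0.11]
cam [ 0.307 -0.55   0.373]Traceback (most recent call last):
  File "look.py", line 11, in <module>
    print("red",len(Q),np.round(np.percentile(Q,[1,50,99],axis=0),4).tolist())
                                ~~~~~~~~~~~~~^^^^^^^^^^^^^^^^^^^^
    return _quantile_unchecked(
        a, q, axis, out, overwrite_input, method, keepdims, weights)
    return _ureduce(a,
                    func=_quantile_ureduce_func,
    ...<5 lines>...
                    overwrite_input=overwrite_input,
                    method=method)
    r = func(a, **kwargs)
    result = _quantile(arr,
                       quantiles=q,
    ...<2 lines>...
                       out=out,
                       weights=wgt)
    slices_having_nans = np.isnan(arr[-1, ...])
                                  ~~~^^^^^^^^^
IndexError: index -1 is out of bounds for axis 0 with size 0
```

View pics/w1.png

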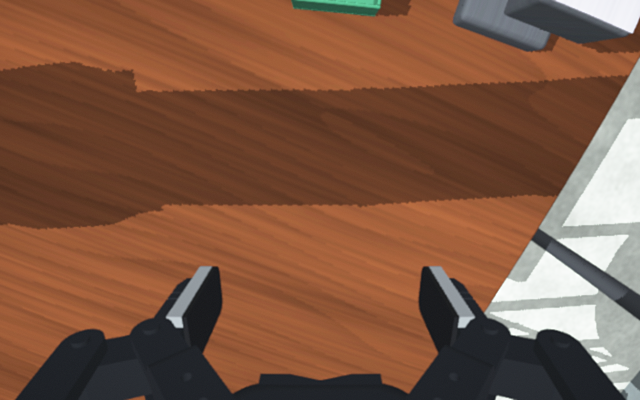

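The move was refused, probably because every row needs all six numbers. The picture only shows bare bench and the open fingers, with the tin's edge at (335,5). I'm resending the move with full rows.

servo_tool:
  targets:
    - {"x": -0.06, "y": -0.1, "z": -0.33, "wx": -0.1, "wy": 0, "wz": 0}
    - {"x": -0.1, "y": -0.2, "z": -0.66, "wx": -0.18, "wy": 0, "wz": 0}
    - {"x": -0.125, "y": -0.3, "z": -0.98, "wx": -0.28, "wy": 0, "wz": 0}
    - {"x": -0.125, "y": -0.3, "z": -0.98, "wx": -0.31, "wy": 0, "wz": 0}
    - {"x": -0.125, "y": -0.3, "z": -0.98, "wx": -0.31, "wy": 0, "wz": 0}
    - {"x": -0.125, "y": -0.3, "z": -0.98, "wx": -0.31, "wy": 0, "wz": 0}
    - {"x": -0.125, "y": -0.3, "z": -0.98, "wx": -0.31, "wy": 0, "wz": 0}
    - {"x": -0.125, "y": -0.3, "z": -0.98, "wx": -0.31, "wy": 0, "wz": 0}
    - {"x": -0.125, "y": -0.3, "z": -0.98, "wx": -0.31, "wy": 0, "wz": 0}
    - {"x": -0.125, "y": -0.3, "z": -0.98, "wx": -0.31, "wy": 0, "wz": 0}
    - {"x": -0.125, "y": -0.3, "z": -0.98, "wx": -0.31, "wy": 0, "wz": 0}
    - {"x": -0.125, "y": -0.3, "z": -0.98, "wx": -0.31, "wy": 0, "wz": 0}

```text
clock: 2.75
position: [0.5531, -0.3206, 0.2999]
tool_rot: [2.878, 1.571, 2.069]
force: [1.0, 0.1, -0.1]
grip_width: 0.0853
```

```bash
python3 look.py w2
```

```text
2.75 [ 0.553 -0.321  0.3  ] [ 0.79  0.55 -0.56  1.48  0.3   1.2   0.95]
cam [ 0.497 -0.264  0.423]
red 460 [[0.6192, -0.3291, 0.111], [0.6273, -0.3133, 0.145], [0.6428, -0.3049, 0.1469]]
tabtop 328 ((631.9957275390625, -317.7732849121094), (9.924139022827148, 29.304771423339844), 43.03602600097656) [ 0.63139779 -0.31738984  0.14535456] uv 386.6717391304348 240.16304347826087
rim 4019 ((555.1262817382812, -236.8496856689453), (122.87120056152344, 163.31101989746094), 80.62561798095703) 0.1089
```

View pics/w2.png

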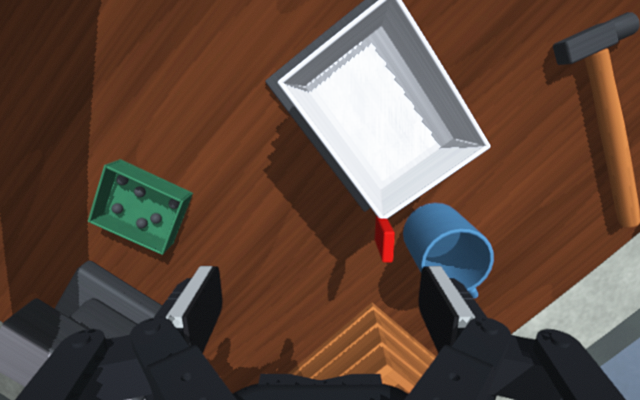

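The wrist view shows the tray, with its corners at (487,147), (283,82) and (380,215). The red tab is at (386,240) and the mug is close by at (450,250). The tab top measures 0.146 m and the tab lies about 112 mm from the tray centre, both as they should be.

Run:
```python
from h import *
for z in(.2,.134): print(rel([.6322,-.3177,z],down(43.8)))
```

```text
(array([0.2498, 0.1481, 0.1312]), array([-0.0006, -0.    , -0.    ]))
(array([0.4148, 0.1481, 0.1312]), array([-0.0006, -0.    , -0.    ]))
```

servo_tool:
  grip: 0.2
  targets:
    - {"x": 0.1, "y": 0.075, "z": 0.065, "wx": 0, "wy": 0, "wz": 0}
    - {"x": 0.2, "y": 0.148, "z": 0.131, "wx": 0, "wy": 0, "wz": 0}
    - {"x": 0.25, "y": 0.148, "z": 0.131, "wx": 0, "wy": 0, "wz": 0}
    - {"x": 0.25, "y": 0.148, "z": 0.131, "wx": 0, "wy": 0, "wz": 0}
    - {"x": 0.25, "y": 0.148, "z": 0.131, "wx": 0, "wy": 0, "wz": 0}

```text
clock: 3.42
position: [0.632, -0.3183, 0.2016]
tool_rot: [0.148, 1.569, -0.664]
force: [0.0, -0.5, -1.1]
grip_width: 0.0512
```

```bash
python3 look.py w3
python3 - <<'E'
from h import *
print(rel([.6322,-.3177,.134],down(43.8)))
E
```

```text
3.42 [ 0.632 -0.318  0.202] [ 0.68  0.75 -0.51  1.38  0.38  1.11  0.87]
cam [ 0.576 -0.261  0.325]
red 1085 [[0.6197, -0.3291, 0.1121], [0.6284, -0.3135, 0.145], [0.6437, -0.3043, 0.1468]]
tabtop 818 ((632.5182495117188, -317.5284729003906), (9.523283958435059, 30.033428192138672), 43.15414810180664) [ 0.63181402 -0.3170023   0.14525419] uv 323.01290322580644 227.8884792626728
rim 5766 ((561.203125, -238.00039672851562), (122.44046020507812, 150.11668395996094), 80.8943099975586) 0.1086
(array([ 0.1696,  0.0013, -0.0014]), array([-0.0008,  0.0003, -0.0001]))
```

View pics/w3.png

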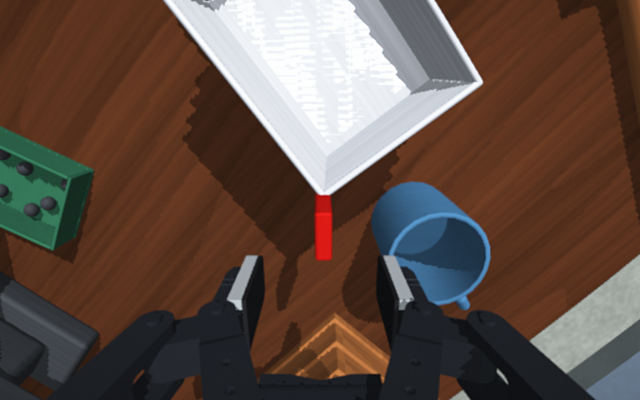

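The tab at (323,228) is centred between the jaws at columns 245 and 395. I'll descend and grip.

servo_tool:
  targets:
    - {"x": 0.06, "y": 0, "z": -0.001, "wx": 0, "wy": 0, "wz": 0}
    - {"x": 0.12, "y": 0, "z": -0.001, "wx": 0, "wy": 0, "wz": 0}
    - {"x": 0.17, "y": 0, "z": -0.001, "wx": 0, "wy": 0, "wz": 0}
    - {"x": 0.17, "y": 0, "z": -0.001, "wx": 0, "wy": 0, "wz": 0}
    - {"x": 0.17, "y": 0, "z": -0.001, "wx": 0, "wy": 0, "wz": 0}

```text
clock: 4.1
position: [0.6324, -0.3184, 0.135]
tool_rot: [0.293, 1.567, -0.519]
force: [0.8, -0.2, 0.3]
grip_width: 0.0512
```

servo_tool:
  grip: -1
  squeeze: 100
  targets:
    - {"x": 0, "y": 0, "z": 0, "wx": 0, "wy": 0, "wz": 0}
    - {"x": 0, "y": 0, "z": 0, "wx": 0, "wy": 0, "wz": 0}
    - {"x": 0, "y": 0, "z": 0, "wx": 0, "wy": 0, "wz": 0}
    - {"x": 0, "y": 0, "z": 0, "wx": 0, "wy": 0, "wz": 0}
    - {"x": 0, "y": 0, "z": 0, "wx": 0, "wy": 0, "wz": 0}
    - {"x": 0, "y": 0, "z": 0, "wx": 0, "wy": 0, "wz": 0}

```text
clock: 4.85
position: [0.6329, -0.3184, 0.1358]
tool_rot: [0.342, 1.566, -0.47]
force: [0.2, 0.6, 4.2]
grip_width: 0.0087
```

Run:
```python
from h import *
p,R=pose(); print(p,np.round(R.as_matrix(),3),bot.observe()["force"],bot.observe()["grip_width"])
c=np.array([.555,-.2372,.062]);Ry=Rn.from_euler("z",-9.3,degrees=True)
far=c+Ry.apply([-.058,.038,0]);tab=c+Ry.apply([.058,-.038,0]);ax=np.cross(tab-far,[0,0,1]);ax/=np.linalg.norm(ax)
print("far",far,"tabc",tab)
for a in(1,2,3,4,5,6,7,8,10):
    r=Rn.from_rotvec(ax*np.radians(a)); print(a,*rel(far+r.apply(p-far),r*R), "rise",(far+r.apply(tab-far))[2]-.062)
```

```text
[ 0.63286849 -0.31841351  0.13582885] [[ 0.004  0.725  0.688]
 [-0.002  0.688 -0.725]
 [-1.     0.002  0.004]] [0.18434208 0.62092428 4.19463118] 0.008653671443125531
far [ 0.50390331 -0.19032646  0.062     ] tabc [ 0.60609669 -0.28407354  0.062     ]
1 [-0.0079 -0.0002 -0.0032] [-0.     -0.0028  0.0002] rise 0.0024202907644279986
2 [-0.0158 -0.0004 -0.0066] [-0.     -0.0055  0.0004] rise 0.00483984428484327
3 [-0.0236 -0.0007 -0.0102] [-0.     -0.0083  0.0006] rise 0.007257923541804753
4 [-0.0313 -0.0009 -0.0138] [-0.     -0.0111  0.0008] rise 0.009673791964946318
5 [-0.039  -0.0012 -0.0176] [-0.     -0.0139  0.001 ] rise 0.012086713657343234
6 [-0.0465 -0.0014 -0.0215] [-0.     -0.0166  0.0012] rise 0.014495953619673499
7 [-0.0541 -0.0017 -0.0256] [-0.     -0.0194  0.0013] rise 0.016900777974105746
8 [-0.0615 -0.002  -0.0298] [-0.     -0.0222  0.0015] rise 0.01930045418784558
10 [-0.0762 -0.0026 -0.0385] [-0.     -0.0277  0.0019] rise 0.024081440125596834
```

servo_tool:
  targets:
    - {"x": -0.008, "y": 0, "z": -0.003, "wx": 0, "wy": -0.0028, "wz": 0}
    - {"x": -0.016, "y": 0, "z": -0.0066, "wx": 0, "wy": -0.0055, "wz": 0}
    - {"x": -0.0236, "y": -0.001, "z": -0.01, "wx": 0, "wy": -0.0083, "wz": 0.001}
    - {"x": -0.031, "y": -0.001, "z": -0.014, "wx": 0, "wy": -0.011, "wz": 0.001}
    - {"x": -0.039, "y": -0.001, "z": -0.0176, "wx": 0, "wy": -0.014, "wz": 0.001}
    - {"x": -0.0465, "y": -0.0015, "z": -0.0215, "wx": 0, "wy": -0.0166, "wz": 0.001}
    - {"x": -0.0465, "y": -0.0015, "z": -0.0215, "wx": 0, "wy": -0.0166, "wz": 0.001}
    - {"x": -0.0465, "y": -0.0015, "z": -0.0215, "wx": 0, "wy": -0.0166, "wz": 0.001}

```text
clock: 5.85
position: [0.6265, -0.3124, 0.1544]
tool_rot: [0.073, 1.462, -0.739]
force: [-2.3, 1.4, -3.2]
grip_width: 0.0084
```

```bash
cat > look2.py <<'E'
from h import *
import sys
s=bot.observe();print(round(float(s["clock"]),2),np.round(s["position"],4),np.round(s["force"],1),np.round(s["moment"],2),s["grip_width"])
# plane of the tray rim and stack pose, from all views
for c in sys.argv[2:]:
    cal=bot.get_calibration(c);im,d=bot.grab_frame(c);save(sys.argv[1]+c+".png",im)
    for n in("top_tray","stack"):
        for r in bot.trace(c,n)[:1]:
            P=cloud(cal,r["mask"],d);print(c,n,round(r["confidence"],2),len(P),np.round(np.percentile(P,[2,50,98],axis=0),3).tolist())
    rr,g,b=[im[:,:,i].astype(int) for i in range(3)]
    m=(d>0)&(np.minimum(np.minimum(rr,g),b)>110);P=cloud(cal,m,d)
    k=(np.abs(P[:,0]-.555)<.14)&(np.abs(P[:,1]+.237)<.14)&(P[:,2]>.06)&(P[:,2]<.2);P=P[k]
    u=np.array([.737,-.676]);t=(P[:,:2]-[.555,-.2372])@u
    for lo in np.arange(-.1,.1,.025):
        q=P[(t>=lo)&(t<lo+.025),2]
        if len(q)>8: print("  diag %.3f zmax %.4f"%(lo+.0125,np.percentile(q,97)))
E
python3 look2.py t1 side wrist
```

```text
5.85 [ 0.6265 -0.3124  0.1544] [-2.3  1.4 -3.2] [0.19 0.37 0.17] 0.008393472590086264
side top_tray 0.93 1409 [[0.473, -0.306, 0.072], [0.567, -0.26, 0.092], [0.634, -0.169, 0.131]]
side stack 0.72 1738 [[0.454, -0.291, 0.002], [0.518, -0.186, 0.011], [0.652, -0.144, 0.1]]
  diag -0.088 zmax 0.1072
  diag -0.063 zmax 0.1109
  diag -0.038 zmax 0.1121
  diag -0.013 zmax 0.1145
  diag 0.012 zmax 0.1172
  diag 0.037 zmax 0.1204
  diag 0.062 zmax 0.1229
  diag 0.087 zmax 0.1638
wrist top_tray 0.83 61222 [[0.505, -0.305, 0.079], [0.592, -0.256, 0.088], [0.633, -0.187, 0.162]]
wrist stack 0.7 60661 [[0.505, -0.305, 0.079], [0.592, -0.256, 0.088], [0.633, -0.187, 0.162]]
  diag -0.013 zmax 0.1157
  diag 0.012 zmax 0.1182
  diag 0.037 zmax 0.1211
  diag 0.062 zmax 0.1240
  diag 0.087 zmax 0.1701
```

View pics/t1side.png

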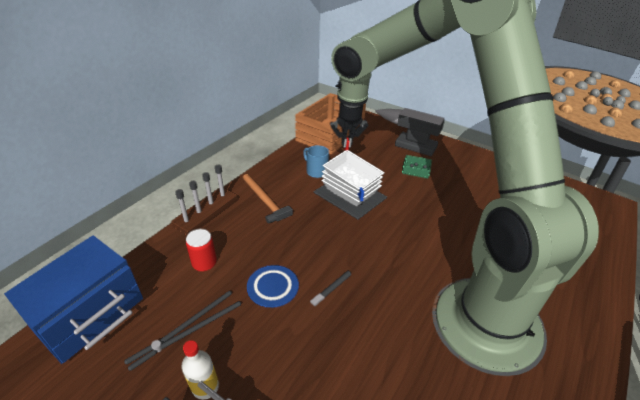

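The tilt is 6.2° and the tab corner is up about 14 mm. The far rim is unchanged and the stack hasn't moved. In the side view the tray at (350,168) is raised at its tab corner. Next I'll tilt slightly more, then lift straight up.

Run:
```python
from h import *
p,R=pose()
far=np.array([.5039,-.1903,.062]);ax=np.cross([.10219,-.09375,0],[0,0,1]);ax/=np.linalg.norm(ax)
r=Rn.from_rotvec(ax*np.radians(1.5)); q=far+r.apply(p-far); print(*rel(q,r*R))
for h in(.01,.02,.04,.07,.11): print(h,*rel(q+[0,0,h],r*R))
```

```text
[-0.0118 -0.0003 -0.0049] [-0.     -0.0042  0.0003]
0.01 [-0.0367 -0.0001 -0.0022] [-0.     -0.0042  0.0003]
0.02 [-0.0615  0.0001  0.0005] [-0.     -0.0042  0.0003]
0.04 [-0.1113  0.0005  0.0059] [-0.     -0.0042  0.0003]
0.07 [-0.1858  0.0011  0.014 ] [-0.     -0.0042  0.0003]
0.11 [-0.2852  0.0018  0.0249] [-0.     -0.0042  0.0003]
```

servo_tool:
  squeeze: 120
  targets:
    - {"x": -0.006, "y": 0, "z": -0.0025, "wx": 0, "wy": -0.002, "wz": 0}
    - {"x": -0.012, "y": 0, "z": -0.005, "wx": 0, "wy": -0.0042, "wz": 0}
    - {"x": -0.012, "y": 0, "z": -0.005, "wx": 0, "wy": -0.0042, "wz": 0}
    - {"x": -0.02, "y": 0, "z": -0.004, "wx": 0, "wy": -0.0042, "wz": 0}
    - {"x": -0.03, "y": 0, "z": -0.003, "wx": 0, "wy": -0.0042, "wz": 0}
    - {"x": -0.04, "y": 0, "z": -0.002, "wx": 0, "wy": -0.0042, "wz": 0}
    - {"x": -0.05, "y": 0, "z": -0.001, "wx": 0, "wy": -0.0042, "wz": 0}
    - {"x": -0.062, "y": 0, "z": 0.0005, "wx": 0, "wy": -0.0042, "wz": 0}
    - {"x": -0.062, "y": 0, "z": 0.0005, "wx": 0, "wy": -0.0042, "wz": 0}

```text
clock: 7.28
position: [0.6248, -0.3109, 0.1794]
tool_rot: [0.061, 1.435, -0.751]
force: [0.5, -0.4, -3.3]
grip_width: 0.0081
```

```bash
python3 look2.py t2 side wrist
```

```text
7.28 [ 0.6248 -0.3109  0.1794] [ 0.5 -0.4 -3.3] [0.06 0.01 0.01] 0.0081380470223587
side top_tray 0.6 1527 [[0.473, -0.303, 0.082], [0.563, -0.256, 0.114], [0.633, -0.169, 0.156]]
side stack 0.58 1984 [[0.454, -0.291, -0.001], [0.521, -0.189, 0.028], [0.653, -0.144, 0.102]]
  diag -0.088 zmax 0.1274
  diag -0.063 zmax 0.1305
  diag -0.038 zmax 0.1338
  diag -0.013 zmax 0.1365
  diag 0.012 zmax 0.1405
  diag 0.037 zmax 0.1431
  diag 0.062 zmax 0.1470
  diag 0.087 zmax 0.1893
wrist top_tray 0.9 61049 [[0.505, -0.303, 0.101], [0.591, -0.255, 0.111], [0.632, -0.186, 0.186]]
  diag -0.013 zmax 0.1379
  diag 0.012 zmax 0.1407
  diag 0.037 zmax 0.1442
  diag 0.062 zmax 0.1479
  diag 0.087 zmax 0.1946
```

Run:
```python
from h import *
p,R=pose(); G=Rn.from_euler("xyz",[.342,1.566,-.47])
q=p+[0,0,.1]; print(*rel(q,R)); print("lev",*rel([.633,-.318,.275],G));
for y in(-.2,-.03,.142): print(*rel([.633-.032*(y+.318)/.46,y,.275],G))
print("end",*rel([.601,.142,.224],G))
```

```text
[-0.2477  0.002   0.0335] [0. 0. 0.]
lev [-0.2347  0.0048  0.0597] [ 0.      0.0207 -0.001 ]
[-0.2639  0.1931 -0.1665] [ 0.      0.0207 -0.001 ]
[-0.3059  0.4643 -0.4924] [ 0.      0.0207 -0.001 ]
[-0.3483  0.7387 -0.8221] [ 0.      0.0207 -0.001 ]
end [-0.222   0.7377 -0.8392] [ 0.      0.0207 -0.001 ]
```

servo_tool:
  targets:
    - {"x": -0.05, "y": 0, "z": 0.007, "wx": 0, "wy": 0, "wz": 0}
    - {"x": -0.11, "y": 0.001, "z": 0.015, "wx": 0, "wy": 0, "wz": 0}
    - {"x": -0.17, "y": 0.0015, "z": 0.023, "wx": 0, "wy": 0, "wz": 0}
    - {"x": -0.23, "y": 0.002, "z": 0.031, "wx": 0, "wy": 0, "wz": 0}
    - {"x": -0.248, "y": 0.002, "z": 0.0335, "wx": 0, "wy": 0, "wz": 0}
    - {"x": -0.248, "y": 0.002, "z": 0.0335, "wx": 0, "wy": 0, "wz": 0}
    - {"x": -0.244, "y": 0.003, "z": 0.042, "wx": 0, "wy": 0.007, "wz": 0}
    - {"x": -0.24, "y": 0.004, "z": 0.05, "wx": 0, "wy": 0.014, "wz": -0.001}
    - {"x": -0.235, "y": 0.005, "z": 0.06, "wx": 0, "wy": 0.0207, "wz": -0.001}
    - {"x": -0.235, "y": 0.005, "z": 0.06, "wx": 0, "wy": 0.0207, "wz": -0.001}
    - {"x": -0.235, "y": 0.005, "z": 0.06, "wx": 0, "wy": 0.0207, "wz": -0.001}

```text
clock: 8.95
position: [0.6329, -0.3177, 0.2746]
tool_rot: [0.282, 1.566, -0.53]
force: [1.2, -0.7, -2.0]
grip_width: 0.0079
```

Run:
```python
from h import *
G=Rn.from_euler("xyz",[.342,1.566,-.47])
print(bot.observe()["qpos"])
for y in(-.2,-.03,.142): print(*rel([.633-.032*(y+.318)/.46,y,.265],G))
print("end",*rel([.601,.142,.226],G))
```

```text
[ 0.67747484  0.68141887 -0.52351963  1.30651595  0.34119993  1.23674877
  0.90097396]
[ 0.0231  0.1879 -0.2275] [0.0001 0.     0.    ]
[ 0.022   0.459  -0.5561] [0.0001 0.     0.    ]
[ 0.0208  0.7334 -0.8885] [0.0001 0.     0.    ]
end [ 0.1183  0.7333 -0.889 ] [0.0001 0.     0.    ]
```

servo_tool:
  targets:
    - {"x": 0, "y": 0.03, "z": -0.036, "wx": 0, "wy": 0, "wz": 0}
    - {"x": 0.005, "y": 0.09, "z": -0.11, "wx": 0, "wy": 0, "wz": 0}
    - {"x": 0.01, "y": 0.165, "z": -0.2, "wx": 0, "wy": 0, "wz": 0}
    - {"x": 0.015, "y": 0.25, "z": -0.3, "wx": 0, "wy": 0, "wz": 0}
    - {"x": 0.02, "y": 0.33, "z": -0.4, "wx": 0, "wy": 0, "wz": 0}
    - {"x": 0.02, "y": 0.415, "z": -0.5, "wx": 0, "wy": 0, "wz": 0}
    - {"x": 0.02, "y": 0.495, "z": -0.6, "wx": 0, "wy": 0, "wz": 0}
    - {"x": 0.02, "y": 0.58, "z": -0.7, "wx": 0, "wy": 0, "wz": 0}
    - {"x": 0.02, "y": 0.65, "z": -0.79, "wx": 0, "wy": 0, "wz": 0}
    - {"x": 0.02, "y": 0.705, "z": -0.855, "wx": 0, "wy": 0, "wz": 0}
    - {"x": 0.02, "y": 0.733, "z": -0.889, "wx": 0, "wy": 0, "wz": 0}
    - {"x": 0.02, "y": 0.733, "z": -0.889, "wx": 0, "wy": 0, "wz": 0}

```text
clock: 10.45
position: [0.6002, 0.1431, 0.2655]
tool_rot: [0.317, 1.566, -0.492]
force: [0.5, -1.7, -1.7]
grip_width: 0.0081
```

Run:
```python
from h import *
G=Rn.from_euler("xyz",[.342,1.566,-.47])
print(*rel([.601,.142,.226],G))
```

```text
[ 0.0987 -0.0006  0.003 ] [0.0004 0.     0.    ]
```

servo_tool:
  targets:
    - {"x": 0.03, "y": 0, "z": 0.002, "wx": 0, "wy": 0, "wz": 0}
    - {"x": 0.06, "y": 0, "z": 0.003, "wx": 0, "wy": 0, "wz": 0}
    - {"x": 0.085, "y": 0, "z": 0.003, "wx": 0, "wy": 0, "wz": 0}
    - {"x": 0.099, "y": 0, "z": 0.003, "wx": 0, "wy": 0, "wz": 0}
    - {"x": 0.099, "y": 0, "z": 0.003, "wx": 0, "wy": 0, "wz": 0}
    - {"x": 0.099, "y": 0, "z": 0.003, "wx": 0, "wy": 0, "wz": 0}
    - {"x": 0.099, "y": 0, "z": 0.003, "wx": 0, "wy": 0, "wz": 0}

```text
clock: 11.32
position: [0.6013, 0.1422, 0.2262]
tool_rot: [0.376, 1.565, -0.434]
force: [-0.4, 0.0, -2.0]
grip_width: 0.0076
```

Run:
```python
from h import *
s=bot.observe();print(s["clock"],np.round(s["position"],4),np.round(s["force"],1),s["grip_width"],np.abs(s["qd"]).max())
for c in["scene","side"]:
    cal=bot.get_calibration(c);im,d=bot.grab_frame(c);save("f"+c+".png",im)
    rr,g,b=[im[:,:,i].astype(int) for i in range(3)]
    P=cloud(cal,(d>0)&(np.minimum(np.minimum(rr,g),b)>120),d)
    P=P[(np.abs(P[:,0]-.523)<.13)&(np.abs(P[:,1]-.223)<.13)&(P[:,2]>.18)&(P[:,2]<.21)]
    A=np.c_[P[:,:2]-[.523,.223],np.ones(len(P))]
    print(c,"rim rect",cv2.minAreaRect((P[:,:2]*1000).astype(np.float32)),"z",np.percentile(P[:,2],[50,90,98]))
    for lo in(-.08,-.04,0,.04): 
        t=A[:,:2]@[.737,-.676];q=P[(t>=lo)&(t<lo+.04),2]; print("  ",lo,len(q) and np.percentile(q,97))
    for n in ["stack","hammer","mug","can","oil_bottle","chisel","tongs","rivet_tin"]:
        for r in bot.trace(c,n)[:1]:
            Q=cloud(cal,r["mask"],d);print(n,round(r["confidence"],2),len(Q),np.round(np.percentile(Q,[2,50,98],axis=0),3).tolist())
```

```text
11.325 [0.6013 0.1422 0.2262] [-0.4  0.  -2. ] 0.007631601148119082 0.001785771645122071
scene rim rect ((524.6644287109375, 222.97926330566406), (117.73323822021484, 164.67539978027344), 80.45604705810547) z [0.19150358 0.20145649 0.20310583]
   -0.08 0.20203433961986889
   -0.04 0.202394567724654
   0 0.2026630011872649
   0.04 0.2041624848783079
stack 0.7 3022 [[0.473, -0.315, 0.005], [0.568, -0.227, 0.06], [0.654, -0.153, 0.096]]
hammer 0.6 998 [[0.663, -0.1, -0.001], [0.764, -0.04, 0.024], [0.908, 0.034, 0.03]]
mug 0.66 975 [[0.662, -0.345, -0.0], [0.732, -0.298, 0.05], [0.797, -0.25, 0.092]]
can 0.57 818 [[0.695, 0.236, 0.0], [0.752, 0.269, 0.098], [0.772, 0.309, 0.104]]
oil_bottle 0.6 2051 [[0.443, 0.137, 0.161], [0.509, 0.226, 0.167], [0.613, 0.284, 0.232]]
tongs 0.85 1035 [[0.561, 0.317, -0.003], [0.617, 0.471, 0.01], [0.654, 0.597, 0.018]]
rivet_tin 0.75 665 [[0.378, -0.568, 0.0], [0.428, -0.525, 0.015], [0.487, -0.471, 0.037]]
side rim rect ((524.5322875976562, 218.66766357421875), (131.87852478027344, 171.85897827148438), 80.96958923339844) z [0.19254984 0.19909167 0.20044059]
   -0.08 0.19986719885034573
   -0.04 0.20043773579601687
   0 0.19999495364371556
   0.04 0.1997917612846915
stack 0.6 2643 [[0.458, -0.298, 0.003], [0.543, -0.213, 0.058], [0.644, -0.145, 0.093]]
hammer 0.62 1651 [[0.458, 0.163, 0.002], [0.518, 0.229, 0.006], [0.584, 0.289, 0.009]]
mug 0.84 644 [[0.689, -0.325, 0.003], [0.724, -0.265, 0.059], [0.794, -0.246, 0.09]]
can 0.81 968 [[0.7, 0.246, 0.003], [0.716, 0.286, 0.078], [0.759, 0.308, 0.101]]
oil_bottle 0.92 1355 [[0.435, 0.505, 0.005], [0.452, 0.536, 0.108], [0.481, 0.558, 0.171]]
chisel 0.83 273 [[0.371, 0.076, 0.002], [0.385, 0.143, 0.012], [0.404, 0.211, 0.017]]
tongs 0.59 2658 [[0.458, -0.298, 0.003], [0.543, -0.213, 0.058], [0.646, -0.145, 0.093]]
rivet_tin 0.77 531 [[0.375, -0.569, -0.001], [0.43, -0.526, 0.014], [0.482, -0.467, 0.036]]
```

View pics/fscene.png

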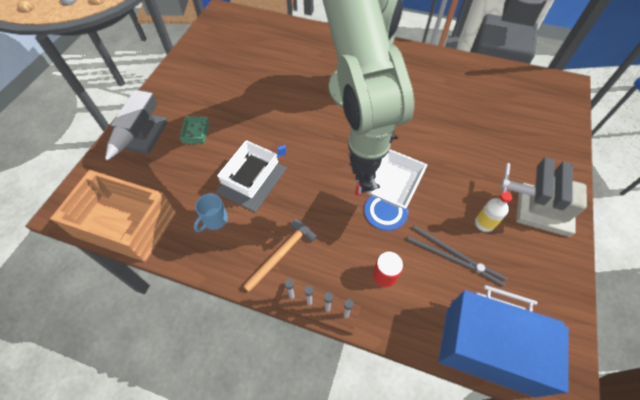

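View pics/fside.png

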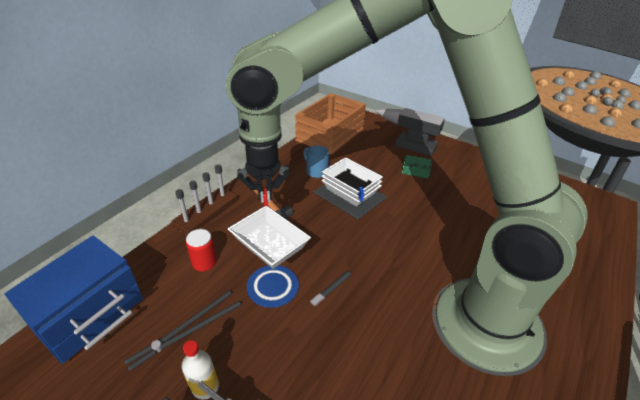

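The tray is held at (400,180) in the scene view and (268,235) in the side view. It is level and measures as centred on the plate to within about 4 mm, with its rim at about 0.20 m. The stack and bystanders are where they started, so I'm handing in.

```bash
python3 -c "
from h import *
print(bot.job_done()); s=bot.observe(); print(s['clock'],s['position'],s['grip_width'])"
```

```text
the job is handed in; nothing more can be done
None
the job is handed in; nothing more can be done
```

I gripped the red tab and tilted the tray about its far corner until the tab corner was about 14 mm up. The far rim had not risen at that point. I then tilted it to about 7.5°, lifted it straight off, levelled it and carried it over the plate. The job was handed in at about 12 s on the robot's clock, and no verdict was reported.

**Tray:** centred within about 2–5 mm of the plate, rim at 0.200–0.203 m (underside about 0.155 m), and level within about 1°. It was held still at 120 N, with about 2 N of load on the wrist.

**Stack and bystanders:** everything measured at its start position within camera noise, and nothing looked moved in the final pictures.

**Checks that failed or disagreed:**
- **Wrong detections in the final views:** the networks mislabelled three things: "oil_bottle" in the scene view (that was the tray), and "hammer" and "tongs" in the side view (plate and stack). The other camera placed each of these correctly.
- **Chisel:** not reported in the last scene view, but found in place in the side view.
- **Grip opening:** it read about 8 mm on the 10 mm tab, which I took to be the pads giving way, since the tray did not slip.
- **First move:** refused for incomplete rows, so nothing moved until I resent it.

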